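# Hang the lopsided tub carrier on the spring scale

### The job

Weigh the repacked tub: pick up its steel carrier by the grip block on top and hang the crossbar in the slot of the saddle on the spring scale's arm, feeling for the saddle's tall back stop to find the slot. Let the weight down slowly until the scale bears all of it, then ease your grip off so that the lopsided carrier settles without swinging and the scale arm neither jerks down nor springs up. Never press hard on the scale, and leave the other goods where they are.

Things in the scene. Friction and masses are not known exactly. Their poses are not given: they have to be found in the camera images.
- grip (a point): Centre of the carrier's grip block: a grey upright block 14 mm thick (x) by 26 mm wide (y) by 45 mm tall, on a round 8 mm stem above the middle of the crossbar. Orientation is the carrier's: z up, y along the crossbar, -x is the side the tub hangs out to. With the carrier standing on the table it is 182.5 mm above the table.
- bar (a point): Middle of the carrier's crossbar, a round 8 mm steel bar along the carrier's y, 47.5 mm straight below the grip centre and 135 mm above the carrier's underside. Axes as the grip. The window below the bar, between the two uprights, is 86 mm wide and open 65 mm down to the tub's lid: the scale's arm is threaded through it, its free end first.
- carrier: Loose carrier: steel tray 110 x 98 mm (x -70 to +40), uprights at y +-45, crossbar and grip block on top (205 mm high), a white lidded tub 72 mm wide, its top 66 mm above the underside, fixed 34 mm to -x of the bar. Origin: underside, below the bar. Weighs 0.35 to 0.9 kg, unknown. Its weight centres 26 mm to -x of and 99 mm below the bar: hanging free it tips about 0.25 rad, the grip block leaning to -x.
- beam_mid (a point): Point on the scale's arm, 225 mm above the table unloaded, at the height of a seated crossbar's axis; sinks with the arm. Axes: x to the column, y across, z up. A dark saddle 36 mm long and wide is clamped up to 30 mm before or behind it, place not measured: slot 12 mm wide along y, floor 4 mm below this height; front lip to 3 mm above, upright back stop (column side) to 16 mm above.
- scale_arm (a joint): How far the scale's arm has been pushed down, in m: 0 unloaded, end stop at 0.060. It is sprung, about 300 N/m, with little damping.
- scale: The fixed spring scale: grey column 50 x 70 mm, 276 mm high, its near face 140 mm from beam_mid, on a base plate 170 x 160 mm. A steel arm 20 mm wide, 12 mm thick, its underside 26 mm below beam_mid, comes out of the column towards -x and ends 55 mm before beam_mid. Origin: on the table straight below beam_mid; x points to the column, y along the slot.
- tin_a: Bystander: food tin, 74 mm across, 105 mm high. Origin: centre of its underside.
- tin_b: Bystander: low tin, 66 mm across, 60 mm high. Origin: centre of its underside.
- jar: Bystander: jar with lid, 68 mm across, 100 mm high. Origin: centre of its underside.
- pasta: Bystander: orange pasta packet lying flat, 190 x 85 x 42 mm. Origin: centre of its underside.
- rice: Bystander: pale rice packet lying flat, 150 x 90 x 45 mm. Origin: centre of its underside.
- carton: Bystander: upright cardboard carton, 55 x 120 x 160 mm. Origin: centre of its underside.
There are look-alikes about, which are no part of the job. There is more than one size of the carrier; the one meant has the size given above.

How it is judged:
By the outcome, as a careful person would: the job done as asked, in the order asked, and still so for the second after the job is handed in, with the robot touching nothing.
It also fails if it takes over 72 s, if anything falls off the work surface, if the arm or the gripper's body presses on something with over 40 N, if the wrist force passes 120 N, or if a joint passes its speed limit or range.

### The arm

A 6-joint arm with a two-finger parallel gripper is mounted at the origin on the work surface. World frame = base frame: x ahead of the robot, y to its left, z up, the work surface at z = 0. Lengths are in m, angles in rad, forces in N, time in s.
With the tool pointing down it reaches from about 0.3 to 0.875 m from the base axis. Payload 6.4 kg.
Tool frame: the origin (TCP) lies between the finger pads; the fingertips stand 22 mm ahead of it and the grasp point (between the pads) lies 3 mm ahead of it; z points along the fingers, y is the line along which they close (so a half turn about z gives the same grasp; the last joint's range is limited). The gripper opens to 85 mm and grips with 20 to 120 N. Pads are 22 mm wide; open, the fingers measure 114 mm over their backs; the gripper's body (76 mm by 85 mm) begins 54 mm behind the grasp point. The pads swing forward as they close: fully open they stand 13 mm farther back than shut.
Start: joints at [-1.501, 0.181, 1.607, -0, 1.354, -0.206], TCP at [0.157, -0.553, 0.253] pointing down, gripper open.
Joint ranges: [-2.99, 2.99], [-0.89, 2.07], [0.3, 2.58], [-1.14, 4.28], [0, 2.63], [-3.12, 3.12]. Speed limits (rad/s): [2.57, 2.57, 3.01, 3.14, 3.14, 3.14].

### API

Orientations are given as a unit quaternion [w, x, y, z].
In Python, from bench import ctrl, imaging, workorder gives the robot as it stands.
- The arm moves only by the shell command python3 -m pendant 'ROWS' [OPENING]. ROWS is JSON, a list of rows, each a list of 4 numbers: the shift along the tool's x, y, z in cm, then the turn about the tool's z in degrees. In form: [[dx, dy, dz, roll], ...]. A call has 1 to 12 rows; each row is the pose to reach, as a shift and turn from the pose commanded when the call began, along the tool's axes at that moment; what a row does not reach only later rows make up. A row lasts 1/12 s, in which the tool goes at most 41.7 mm and 7.16 degrees, less where a joint would pass 70% of its speed; a pose out of reach is approached as far as the arm can. A call with a gripper value outside its range is refused whole. OPENING is the opening, from 0 (shut) to 1 (fully open), set as the call begins (- or left out, the last holds). The fingers move at their own pace and stop on an object; the grip force is fixed at half the most. Time passes only in rows, so rows that repeat a pose let the fingers close. It gives the time, the measured TCP pose, the force, the opening and the grip force at its end, in the units of the state.
- ctrl.get_obs(): the state, without advancing time (a new reading comes with each control period).
- imaging.camera(name): name is "scene" or "side" or "wrist"; returns the picture (480x640x3 uint8, red, green, blue); there is no depth.
- imaging.camera_info(name): a dict with "K" (3x3 intrinsics, pixels), "T" (4x4, takes a point from camera to world coordinates); the wrist camera has in their place "tool_from_camera" (4x4, takes a point from camera to tool coordinates, whose origin is the TCP and whose axes are the flange's). Camera axes: x right, y up, looking along -z (the intrinsics and any distortion apply to the point x, -y, -z); pixel columns grow to the right and rows downward; lengths in m; the calibration is good to about 2 mm. The wrist camera is an equidistant fisheye: a pixel r from the principal point sees the ray r / f radians off the axis. A picture is of the moment at which its call begins: read the wrist's pose just before it. camera_info takes no time and is no camera call.
- workorder.hand_in(): hands the job in; it is judged then, once.
The state is a dict: "time_s": time; "q": joint angles; "dq": joint speeds; "joint_efforts": joint torques, N m; "eef_pos": TCP position; "eef_rot": TCP orientation; "wrist_force": force on the tool from outside, world axes, zero at the start; "torque": the same for the moment, N m; "opening": opening from 0.0 (shut) to 1.0 (fully open); "grasp_force": force on a finger pad.
Only numpy, scipy, OpenCV 4.12 (cv2) and the standard library are available. Lean on these libraries where they do the work, as an engineer would, in place of code of your own. Each camera call takes 0.05 s, during which the arm holds its last target. There are 200 camera calls.

## Working session

There is one attempt and no reset: what is moved stays moved. The work goes in short steps, Python scripts to look and compute and a shell command to move; the robot and the scene stay as the last step left them, time stands still between calls to the robot, and variables do not carry over. Pictures are saved under pics/ and viewed, at most 13 in all, crops included, and the job is handed in when it is done.

```bash
ls; mkdir -p pics
python3 - <<'E'
from bench import ctrl, imaging
import cv2,numpy as np
o=ctrl.get_obs();print(o)
for n in("scene","side","wrist"):
    im=imaging.camera(n);cv2.imwrite(f"pics/{n}0.png",im[:,:,::-1]);i=imaging.camera_info(n);print(n,{k:np.round(v,4).tolist() if not isinstance(v,str) else v for k,v in i.items()})
E
```

```text
pics
{'time_s': 0.0, 'q': array([-1.50124517e+00,  1.81555969e-01,  1.60800504e+00,  1.07353994e-05,
        1.35380650e+00, -2.06311302e-01]), 'dq': array([ 0.00134584, -0.0010982 , -0.00083974,  0.00029702,  0.00035468,
       -0.00013717]), 'joint_efforts': array([ 3.93833325e-04, -4.44880128e+01, -3.51329219e+01, -3.48947879e-04,
        9.17580823e-03,  1.26719473e-05]), 'eef_pos': array([ 0.15659376, -0.55273037,  0.25237716]), 'eef_rot': array([-8.84995749e-04,  9.90502329e-01,  1.37493083e-01,  6.58636483e-05]), 'wrist_force': array([-0.51606327,  0.42845469, -0.24195889]), 'torque': array([-0.01102357, -0.00547021, -0.01416737]), 'grasp_force': 0.0, 'opening': 1.0016709690506513}
scene {'K': [[456.3126, 0.0, 316.2417], [0.0, 456.3126, 241.0965], [0.0, 0.0, 1.0]], 'T': [[0.8408, -0.3669, 0.3981, 0.951], [0.5414, 0.5624, -0.625, -0.6855], [0.0054, 0.741, 0.6714, 0.8905], [0.0, 0.0, 0.0, 1.0]]}
side {'K': [[572.8522, 0.0, 322.682], [0.0, 572.8522, 230.9172], [0.0, 0.0, 1.0]], 'T': [[-0.9722, 0.1533, -0.177, 0.2537], [-0.2342, -0.642, 0.7301, 1.0575], [-0.0017, 0.7513, 0.66, 1.1134], [0.0, 0.0, 0.0, 1.0]]}
wrist {'K': [[371.6483, 0.0, 320.4332], [0.0, 371.6483, 233.5984], [0.0, 0.0, 1.0]], 'tool_from_camera': [[-0.0004, 0.9508, 0.3098, 0.081], [1.0, 0.0008, -0.001, 0.0005], [-0.0012, 0.3098, -0.9508, -0.1195], [0.0, 0.0, 0.0, 1.0]]}
```

View pics/scene0.png

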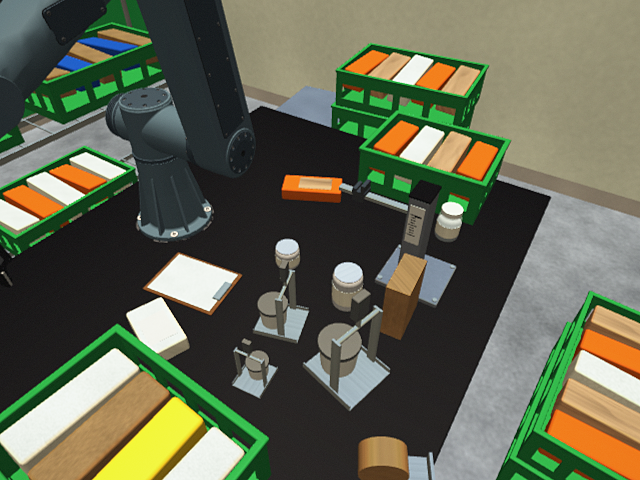

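View pics/side0.png

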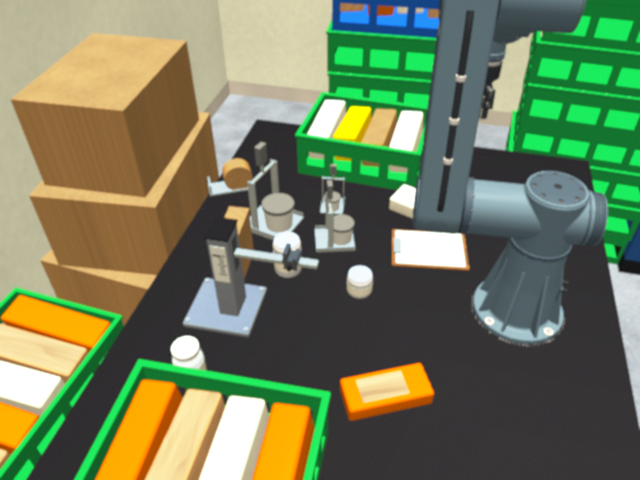

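Candidates for the carrier in the scene view: large (347,350), medium (282,315) and small (255,370). I'll measure each tray's size and locate the scale.

```bash
cat > h.py <<'E'
from bench import ctrl, imaging
import cv2,numpy as np
from scipy.spatial.transform import Rotation as R
def ray(n,uv,obs=None):
    i=imaging.camera_info(n);K=i['K'];u,v=uv
    a=np.array([(u-K[0,2])/K[0,0],(v-K[1,2])/K[1,1]])
    if n=='wrist':
        r=np.hypot(*a);s=np.sin(r)/max(r,1e-9);d=np.array([a[0]*s,-a[1]*s,-np.cos(r)])
        w,x,y,z=obs['eef_rot'];T=np.eye(4);T[:3,:3]=R.from_quat([x,y,z,w]).as_matrix();T[:3,3]=obs['eef_pos']
        T=T@i['tool_from_camera']
    else: T=i['T'];d=np.array([a[0],-a[1],-1])
    return T[:3,3],T[:3,:3]@d
def onz(n,uv,z,obs=None):
    o,d=ray(n,uv,obs);return o+d*(z-o[2])/d[2]
def proj(n,p,obs=None):
    i=imaging.camera_info(n);K=i['K'];T=i['T'] if n!='wrist' else None
    if T is None:
        w,x,y,z=obs['eef_rot'];T=np.eye(4);T[:3,:3]=R.from_quat([x,y,z,w]).as_matrix();T[:3,3]=obs['eef_pos'];T=T@i['tool_from_camera']
    c=np.linalg.inv(T)@np.append(p,1);c=np.array([c[0],-c[1],-c[2]])
    if n=='wrist':
        r=np.hypot(c[0],c[1]);t=np.arctan2(r,c[2]);a=c[:2]/r*t
    else:a=c[:2]/c[2]
    return np.array([K[0,0]*a[0]+K[0,2],K[1,1]*a[1]+K[1,2]])
def cross(n1,a,n2,b,o1=None,o2=None):
    o,d=ray(n1,a,o1);p,e=ray(n2,b,o2);d/=np.linalg.norm(d);e/=np.linalg.norm(e)
    t=np.linalg.lstsq(np.c_[d,-e],p-o,rcond=None)[0];A=o+t[0]*d;B=p+t[1]*e
    return (A+B)/2,np.linalg.norm(A-B)
E
python3 - <<'E'
from h import *
np.set_printoptions(precision=4,suppress=True)
for nm,c in dict(L=[(305,364),(348,408),(389,374)],M=[(254,329),(298,342),(310,312)],S=[(232,386),(264,396),(277,374)]).items():
    P=[onz('scene',u,0.005) for u in c];print(nm,*[p[:2] for p in P],np.linalg.norm(P[0]-P[1]),np.linalg.norm(P[1]-P[2]))
for nm,a,b in [('gripL',(361,301),(262,155)),('gripM',(290,276),(334,209)),('gripS',(246,342),(333,174)),('saddle',(360,187),(291,256)),('armtip',(341,187),(317,263)),('coltop',(424,190),(224,234))]:
    print(nm,*cross('scene',a,'side',b))
s=cv2.imread('pics/scene0.png');d=cv2.imread('pics/side0.png')
a=cv2.resize(s[230:420,215:405],(400,400),interpolation=cv2.INTER_CUBIC)
b=cv2.resize(d[130:320,190:380],(400,400),interpolation=cv2.INTER_CUBIC)
c=cv2.resize(s[160:250,325:475],(400,240));e=cv2.resize(d[200:290,200:350],(400,240))
cv2.imwrite('pics/c1.png',np.r_[np.c_[a,b],np.c_[c,e]][:600] if 0 else cv2.resize(np.r_[np.c_[a,b],np.c_[c,e]],(750,600)))
E
```

```text
L [ 0.6257 -0.2177] [ 0.7579 -0.256 ] [ 0.7939 -0.1385] 0.13762788335358772 0.12283909005766139
M [ 0.4706 -0.2043] [ 0.5794 -0.1778] [ 0.5541 -0.0887] 0.11200762102978391 0.09270394465667513
S [ 0.5249 -0.3475] [ 0.5964 -0.3287] [ 0.5883 -0.2719] 0.07397224602759932 0.05741897288873906
gripL [ 0.7232 -0.1742  0.2399] 0.002709552609178479
gripM [ 0.5117 -0.1155  0.1352] 0.010584552420380249
gripS [ 0.5456 -0.2999  0.1208] 0.010933923145718817
saddle [0.5396 0.1688 0.2212] 0.006025137865686538
armtip [0.4847 0.1623 0.2046] 0.0011610132245880934
coltop [0.6938 0.1816 0.2659] 0.00267881203660489Traceback (most recent call last):
  File "<stdin>", line 11, in <module>
cv2.error: OpenCV(4.12.0) /io/opencv/modules/imgcodecs/src/loadsave.cpp:1058: error: (-215:Assertion failed) image.channels() == 1 || image.channels() == 3 || image.channels() == 4 in function 'imwrite_'
```

Run:
```python
from h import *
s=cv2.imread('pics/scene0.png');d=cv2.imread('pics/side0.png')
a=cv2.resize(s[235:345,235:325],(360,440),interpolation=cv2.INTER_CUBIC)
b=cv2.resize(d[160:270,285:375],(360,440),interpolation=cv2.INTER_CUBIC)
cv2.imwrite('pics/c1.png',np.hstack([a,b]))
```

```text
(no output)
```

View pics/c1.png

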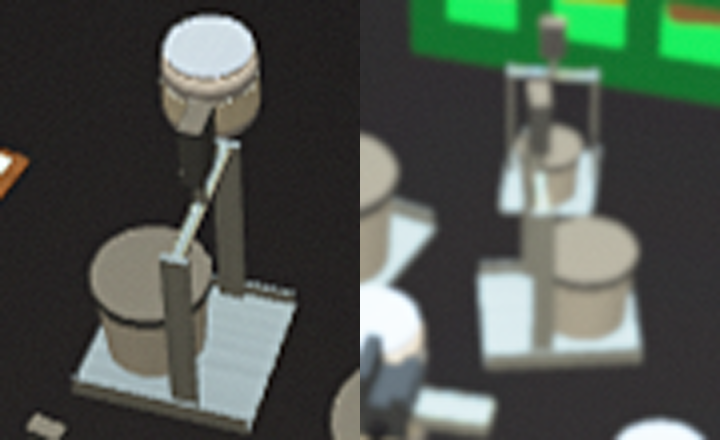

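The medium carrier's tray measures 112 x 93 mm, so it matches the spec; the large one is about 25 % too big and the small one about a third too small. In the crop its grip sits at scene (283,273) and side (330,189), with the tub on its -x side.

```bash
cat > goto.py <<'E'
# shift (cm, tool axes) and roll needed to bring TCP to a world target
from h import *
def need(p,yaw,o):
    w,x,y,z=o['eef_rot'];M=R.from_quat([x,y,z,w]).as_matrix()
    cur=np.degrees(np.arctan2(M[1,0],M[0,0]))
    return np.round(M.T@(np.array(p)-o['eef_pos'])*100,2),round(cur-yaw,2),round(cur,2)
E
python3 - <<'E'
from goto import *
np.set_printoptions(precision=4,suppress=True)
g=cross('scene',(283.2,273),'side',(329.7,189.3));print('grip',g)
print('bar ends',*[cross('scene',a,'side',b) for a,b in [((235+230/4,235+145/4),(285+180/4,160+205/4))]])
for u in [(287,245),(347,271)]: print('lid',onz('scene',u,.1))
print('jar', cross('scene',(287,244),'side',(360,273)),cross('scene',(347,269),'side',(287,240)))
for n,p in [('scene',(.5117,-.1155,.1825)),('side',(.5117,-.1155,.1825))]:print(proj(n,p))
o=ctrl.get_obs();print(need((g[0][0],g[0][1],.30),105,o))
E
```

```text
grip (array([ 0.5253, -0.1474,  0.1781]), np.float64(0.0016909530268505602))
bar ends (array([ 0.5151, -0.1021,  0.1391]), np.float64(0.0010274228196265316))
lid [ 0.4278 -0.003   0.1   ]
lid [0.6023 0.0006 0.1   ]
jar (array([0.4028, 0.0319, 0.0636]), np.float64(0.0028255499546487738)) (array([0.6041, 0.0005, 0.1075]), np.float64(0.003782866253209623))
[286.9597 260.5513]
[332.301 195.694]
(array([ 46.52, -28.98,  -4.69]), np.float64(-89.2), np.float64(15.8))
```

```bash
python3 -m pendant '[[2,-1.5,-6,-3],[5.5,-3.5,-7,-9],[9.3,-5.8,-7,-16],[12.5,-7.8,-7,-23],[16,-10,-7,-30],[19.5,-12,-7,-37],[23,-14.3,-7,-44],[26.5,-16.5,-7,-51],[30,-18.7,-7,-58],[33.5,-20.9,-7,-65],[37,-23,-7,-72],[40,-25,-7,-79]]' 1
python3 - <<'E'
from goto import *
o=ctrl.get_obs();print(need((.5253,-.1474,.30),103.5,o))
E
```

```text
time_s: 1.15
eef_pos: [0.4714, -0.2054, 0.3232]
eef_rot: [0.0, 0.675, 0.738, -0.0]
wrist_force: [0.4, -0.8, -0.8]
opening: 1.001
grasp_force: 0.0
(array([5.29, 5.89, 2.32]), np.float64(-8.36), np.float64(95.14))
```

```bash
python3 -m pendant '[[1.5,2,0,-3],[4,4.5,0,-7],[5.3,5.9,0,-8.4],[5.3,5.9,0,-8.4],[5.3,5.9,0,-8.4]]'
python3 - <<'E'
from goto import *
o=ctrl.get_obs();print(need((.5253,-.1474,.1855),103.5,o))
im=imaging.camera('wrist')[:,:,::-1].copy()
for p in [(.5253,-.1474,.205),(.5253,-.1474,.16)]:
    u=proj('wrist',p,o);print(u);cv2.circle(im,(int(u[0]),int(u[1])),3,(0,0,255),1)
cv2.imwrite('pics/w1.png',im);np.save('w1.npy',np.r_[o['eef_pos'],o['eef_rot']])
E
```

```text
time_s: 1.57
eef_pos: [0.5249, -0.1486, 0.3228]
eef_rot: [-0.0, 0.62, 0.784, -0.0]
wrist_force: [0.3, -0.3, 0.7]
opening: 1.001
grasp_force: 0.0
(array([ 0.1 ,  0.08, 13.73]), np.float64(-0.19), np.float64(103.31))
[319.26168926 234.11584398]
[319.44947357 216.2689602 ]
```

View pics/w1.png

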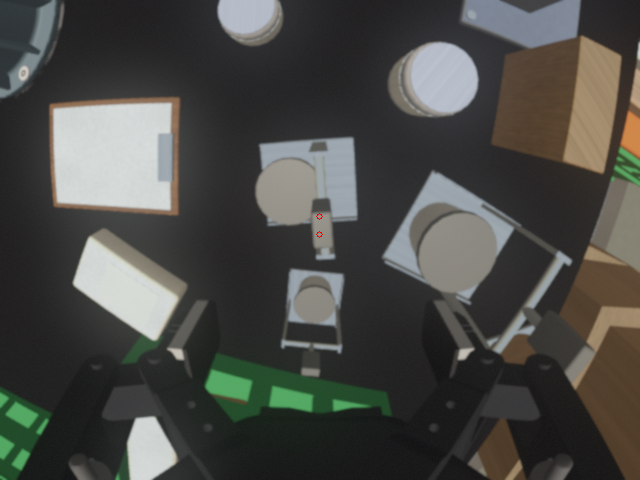

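Run:
```python
from goto import *
a=np.load('w1.npy');o=dict(eef_pos=a[:3],eef_rot=a[3:])
im=cv2.imread('pics/w1.png')[130:270,240:400]
cv2.imwrite('pics/w1c.png',cv2.resize(im,(800,700),interpolation=cv2.INTER_CUBIC)[100:700])
```

```text
(no output)
```

View pics/w1c.png

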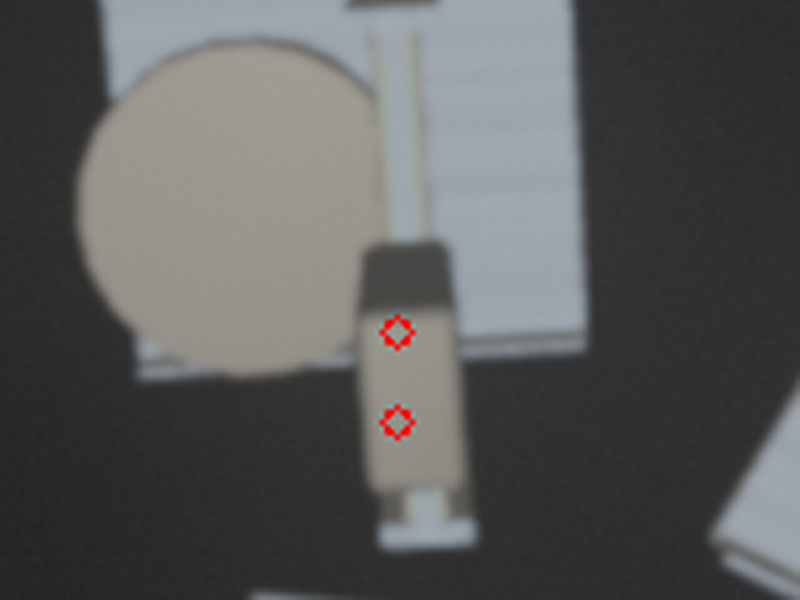

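Run:
```python
from goto import *
a=np.load('w1.npy');o=dict(eef_pos=a[:3],eef_rot=a[3:])
c=onz('wrist',(322.4,229.6),.205,o);t=onz('wrist',(321,211.8),.205,o);b=onz('wrist',(323.6,247.6),.205,o)
y=np.degrees(np.arctan2(*(t-b)[1::-1]));print(c,y,np.linalg.norm(t-b))
p=[onz('wrist',(240+q/5,130+(r+100)/5),.205,o) for q,r in [(357,310),(453,308)]];print(np.linalg.norm(p[0]-p[1]))
# tray right edge yaw
e=[onz('wrist',(240+q/5,130+(r+100)/5),.006,o) for q,r in [(572,0),(586,335)]];print(np.degrees(np.arctan2(*(e[0]-e[1])[1::-1])))
print(need((c[0],c[1],.1855),y,o))
```

```text
[ 0.52661606 -0.14381891  0.205     ] 107.3393881536941 0.02522374497007144
0.01267524263319977
106.87688190315976
(array([ 0.42,  0.29, 13.73]), np.float64(-4.03), np.float64(103.31))
```

```bash
python3 -m pendant '[[0.4,0.3,1,-3.8],[0.4,0.3,4,-3.8],[0.4,0.3,7.5,-3.8],[0.4,0.3,11,-3.8],[0.4,0.3,12.7,-3.8],[0.4,0.3,13.5,-3.8],[0.4,0.3,13.7,-3.8],[0.4,0.3,13.7,-3.8],[0.4,0.3,13.7,-3.8]]'
python3 - <<'E'
from goto import *
o=ctrl.get_obs();print(need((.5266,-.1438,.1855),107,o))
E
python3 -m pendant '[[0,0,0,0],[0,0,0,0],[0,0,0,0],[0,0,0,0],[0,0,0,0],[0,0,0,0],[0,0,0,0],[0,0,0,0]]' 0.3
```

```text
time_s: 2.37
eef_pos: [0.5276, -0.1459, 0.1881]
eef_rot: [0.001, 0.595, 0.804, 0.0]
wrist_force: [-0.3, -0.1, -0.1]
opening: 0.999
grasp_force: 0.0
(array([ 0.23, -0.04,  0.26]), np.float64(-0.05), np.float64(106.95))
time_s: 3.03
eef_pos: [0.5267, -0.1449, 0.1862]
eef_rot: [-0.0, 0.595, 0.804, -0.0]
wrist_force: [-0.3, -0.8, 0.6]
opening: 0.303
grasp_force: 0.0
```

```bash
python3 -m pendant '[[0,0,0,0],[0,0,0,0],[0,0,0,0],[0,0,0,0],[0,0,0,0],[0,0,0,0]]' 0.2; python3 -m pendant '[[0,0,0,0],[0,0,0,0],[0,0,0,0],[0,0,0,0],[0,0,0,0],[0,0,0,0],[0,0,0,0],[0,0,0,0]]' 0; python3 -m pendant '[[0,0,-0.1,0],[0,0,-0.3,0],[0,0,-0.6,0],[0,0,-1,0],[0,0,-1.5,0],[0,0,-2,0],[0,0,-2,0],[0,0,-2,0],[0,0,-2,0],[0,0,-2,0]]'; python3 -c "
from h import *
o=ctrl.get_obs();print(o['wrist_force'],o['torque'],o['eef_pos'])"
```

```text
time_s: 3.53
eef_pos: [0.5266, -0.145, 0.1862]
eef_rot: [-0.0, 0.595, 0.804, -0.0]
wrist_force: [-2.2, -0.5, 0.5]
opening: 0.2
grasp_force: 0.8
time_s: 4.2
eef_pos: [0.5268, -0.1449, 0.1862]
eef_rot: [-0.0, 0.595, 0.804, 0.0]
wrist_force: [-0.6, -0.9, -2.8]
opening: 0.154
grasp_force: 59.0
time_s: 5.03
eef_pos: [0.5266, -0.1448, 0.206]
eef_rot: [-0.0, 0.595, 0.804, -0.0]
wrist_force: [0.4, -0.6, -4.6]
opening: 0.153
grasp_force: 58.5
[ 0.39559951 -0.59971603 -4.64655192] [ 0.04475722 -0.07863392  0.01288345] [ 0.52656343 -0.14480906  0.20603191]
```

```bash
python3 -m pendant '[[0,0,-0.5,0],[0,0,-1.5,0],[0,0,-3,0],[0,0,-5,0],[0,0,-7,0],[0,0,-9,0],[0,0,-10.5,0],[0,0,-11.5,0],[0,0,-12,0],[0,0,-12,0]]'; python3 -m pendant '[[0.5,-0.1,0,0],[1.5,-0.2,0,0],[3,-0.3,0,-0],[5,-0.5,0,1],[7,-0.7,0,2],[9,-0.9,0,3],[11,-1.1,0,4],[13,-1.3,0,5],[15,-1.5,0,6],[17,-1.7,0,7],[19,-1.8,0,8],[21,-2,0,9]]'; python3 -m pendant '[[2,-0.5,0,0],[4,-1,0,1],[6,-1.5,0,2],[8,-2.2,0,3],[9.5,-2.7,0,3],[10.5,-3.2,0,3],[11,-3.5,0,3],[11,-3.5,0,3],[11,-3.5,0,3]]'
python3 - <<'E'
from goto import *
o=ctrl.get_obs();print(need((.40,.165,.2972),95,o),o['q'],o['wrist_force'])
im=imaging.camera('wrist')[:,:,::-1].copy()
cv2.imwrite('pics/w2.png',im);np.save('w2.npy',np.r_[o['eef_pos'],o['eef_rot']])
E
```

```text
time_s: 5.87
eef_pos: [0.5272, -0.1451, 0.3278]
eef_rot: [0.001, 0.595, 0.804, 0.0]
wrist_force: [-1.1, -0.0, -5.2]
opening: 0.155
grasp_force: 58.6
time_s: 6.87
eef_pos: [0.4446, 0.0521, 0.3255]
eef_rot: [-0.001, 0.656, 0.755, -0.0]
wrist_force: [-0.2, 0.1, -4.8]
opening: 0.161
grasp_force: 58.6
time_s: 7.62
eef_pos: [0.3961, 0.154, 0.3262]
eef_rot: [0.0, 0.675, 0.738, -0.0]
wrist_force: [0.5, -0.1, -5.6]
opening: 0.154
grasp_force: 58.7
(array([1.06, 0.49, 2.9 ]), np.float64(0.04), np.float64(95.04)) [ 9.04303094e-02 -2.30183241e-01  1.86245547e+00 -5.80952455e-04
  1.50912522e+00  2.44766703e-03] [ 0.48721804 -0.07996747 -5.58066268]
```

View pics/w2.png

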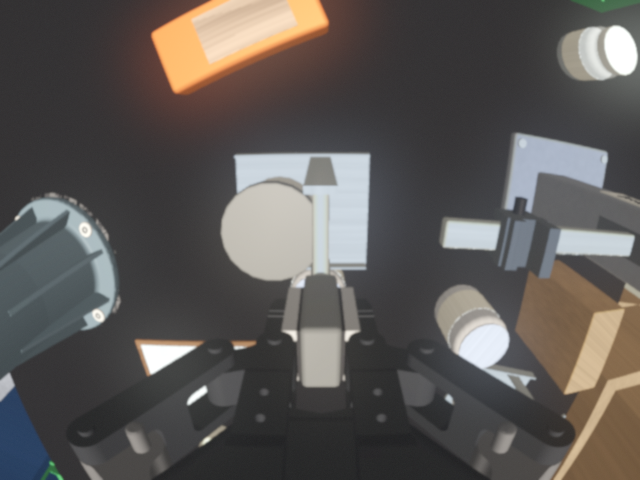

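The held carrier hangs straight, with its bar along image column 320. The scale arm's free end is at (443,232), the lip at about (505,245) and the back stop at about (545,250). Next: arm axis and saddle position.

Run:
```python
from goto import *
np.set_printoptions(precision=4,suppress=True)
a=np.load('w2.npy');o=dict(eef_pos=a[:3],eef_rot=a[3:])
for n,u in dict(tipT=(445,217),tipB=(441,247),T2=(556,228),B2=(555,255),T3=(632,233),B3=(630,258)).items(): print(n,onz('wrist',u,.211,o))
print('bar ends',onz('wrist',(321,192),.275,o),onz('wrist',(321,267),.275,o))
im=cv2.imread('pics/w2.png')[190:290,430:640]
cv2.imwrite('pics/w2c.png',cv2.resize(im,(798,380),interpolation=cv2.INTER_CUBIC))
```

```text
tipT [0.481  0.1758 0.211 ]
tipB [0.4822 0.1541 0.211 ]
T2 [0.5771 0.1768 0.211 ]
B2 [0.5833 0.155  0.211 ]
T3 [0.6712 0.1811 0.211 ]
B3 [0.679  0.1578 0.211 ]
bar ends [0.3941 0.1979 0.275 ] [0.3974 0.16   0.275 ]
```

View pics/w2c.png

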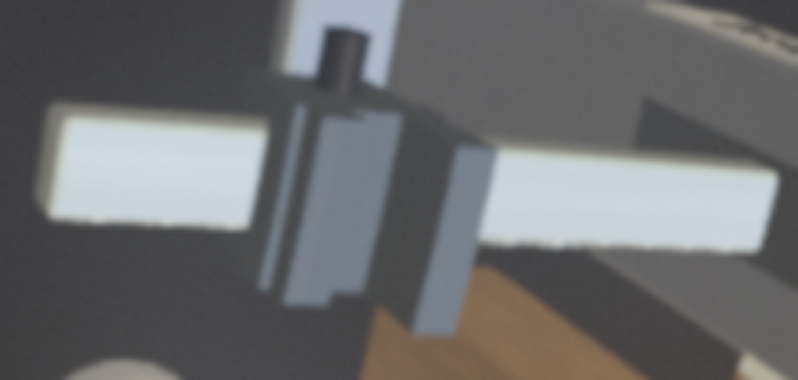

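Run:
```python
from goto import *
np.set_printoptions(precision=4,suppress=True)
a=np.load('w2.npy');o=dict(eef_pos=a[:3],eef_rot=a[3:])
P=lambda x,y,z:onz('wrist',(430+x/3.8,190+y/3.8),z,o)
for n,(x,y,z) in dict(tU=(65,118,.211),tL=(50,218,.211),eU=(778,172,.211),eL=(765,250,.211),stopU=(457,148,.241),stopL=(415,335,.241),floU=(402,112,.221),floL=(362,295,.221),flU=(322,112,.221),flL=(285,300,.221),lipU=(305,105,.228),lipL=(270,290,.228)).items(): print(n,P(x,y,z))
```

```text
tU [0.483  0.1731 0.211 ]
tL [0.4839 0.1539 0.211 ]
eU [0.6762 0.1794 0.211 ]
eL [0.68  0.16  0.211]
stopU [0.5484 0.1829 0.241 ]
stopL [0.5504 0.1472 0.241 ]
floU [0.5485 0.1836 0.221 ]
floL [0.5499 0.1467 0.221 ]
flU [0.5304 0.1818 0.221 ]
flL [0.5322 0.1447 0.221 ]
lipU [0.5221 0.1843 0.228 ]
lipL [0.524  0.1492 0.228 ]
```

```bash
python3 -m pendant '[[0.2,0,0.5,1],[0.4,0,1.5,2],[0.6,0.05,2.5,2.7],[0.6,0.05,3.3,2.7],[0.6,0.05,3.7,2.7],[0.6,0.05,3.8,2.7],[0.6,0.05,3.8,2.7],[0.6,0.05,3.8,2.7],[0.6,0.05,3.8,2.7]]'
python3 - <<'E'
from goto import *
o=ctrl.get_obs();print(need((.53,.1645,.2882),92.3,o),o['wrist_force'],o['torque'])
E
```

```text
time_s: 8.42
eef_pos: [0.3966, 0.1602, 0.2888]
eef_rot: [0.0, 0.693, 0.721, 0.0]
wrist_force: [-0.1, -0.1, -4.3]
opening: 0.158
grasp_force: 58.6
(array([-0.1 , 13.35,  0.08]), np.float64(0.01), np.float64(92.31)) [-0.06777845 -0.05357396 -4.34377086] [ 0.0591109  -0.14924441 -0.00186153]
```

```bash
python3 -m pendant '[[0,0.5,0,0],[0,1.5,0,0],[0,3,0,0],[0,4.5,0,0],[0,6,0,0],[0,7.5,0,0],[0,9,0,0],[0,10.3,0,0],[0,11.3,0,0],[0,11.8,0,0],[0,12,0,0],[0,12,0,0]]'
python3 - <<'E'
from goto import *
o=ctrl.get_obs();print(need((.5454,.165,.2882),92.3,o),o['wrist_force'],o['torque'])
im=imaging.camera('wrist')[:,:,::-1].copy()[150:400,200:520]
cv2.imwrite('pics/w3.png',cv2.resize(im,(768,600)))
E
```

```text
time_s: 9.42
eef_pos: [0.5163, 0.1649, 0.288]
eef_rot: [-0.0, 0.693, 0.721, -0.0]
wrist_force: [-0.2, 0.6, -6.0]
opening: 0.158
grasp_force: 58.7
(array([-0.11,  2.9 , -0.02]), np.float64(-0.0), np.float64(92.3)) [-0.24894134  0.59316314 -5.96783908] [-0.01821673 -0.17972912  0.02312005]
```

View pics/w3.png

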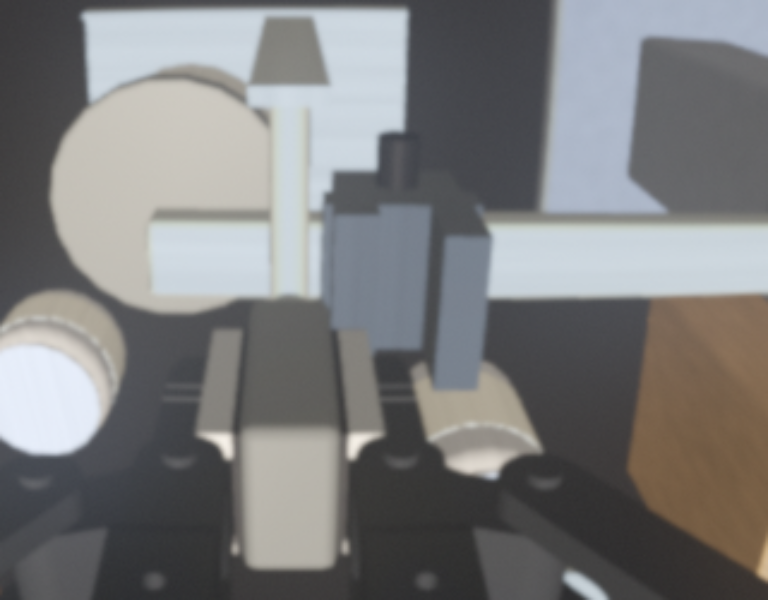

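The arm is through the window: the bar (crop column 290) is still short of the lip (335–380) and the stop (440–490). Feeling forward.

```bash
python3 -m pendant '[[0,0.3,0,0],[0,0.7,0,0],[0,1.1,0,0],[0,1.5,0,0],[0,1.8,0,0],[0,2,0,0],[0,2.1,0,0],[0,2.2,0,0],[0,2.2,0,0]]'; python3 -m pendant '[[0,0.05,0,0],[0,0.1,0,0],[0,0.15,0,0],[0,0.2,0,0],[0,0.2,0,0]]';python3 -m pendant '[[0,0.05,0,0],[0,0.1,0,0],[0,0.15,0,0],[0,0.2,0,0],[0,0.2,0,0]]'
```

```text
time_s: 10.22
eef_pos: [0.5382, 0.1658, 0.2882]
eef_rot: [-0.0, 0.693, 0.721, -0.0]
wrist_force: [-0.4, -0.1, -5.2]
opening: 0.156
grasp_force: 58.7
time_s: 10.63
eef_pos: [0.5402, 0.1659, 0.2883]
eef_rot: [0.0, 0.693, 0.721, 0.0]
wrist_force: [0.7, -0.1, -5.2]
opening: 0.155
grasp_force: 58.7
time_s: 11.05
eef_pos: [0.5422, 0.166, 0.2883]
eef_rot: [0.0, 0.693, 0.721, 0.0]
wrist_force: [-0.5, -0.5, -4.9]
opening: 0.158
grasp_force: 58.7
```

```bash
python3 -m pendant '[[0,0.05,0,0],[0,0.1,0,0],[0,0.1,0,0],[0,0.1,0,0]]';python3 -m pendant '[[0,0.05,0,0],[0,0.1,0,0],[0,0.1,0,0],[0,0.1,0,0]]';python3 -m pendant '[[0,0.05,0,0],[0,0.1,0,0],[0,0.1,0,0],[0,0.1,0,0]]'
```

```text
time_s: 11.38
eef_pos: [0.5431, 0.166, 0.2883]
eef_rot: [-0.0, 0.693, 0.721, -0.0]
wrist_force: [-0.3, 0.2, -5.3]
opening: 0.153
grasp_force: 58.7
time_s: 11.72
eef_pos: [0.5438, 0.1661, 0.2881]
eef_rot: [-0.0, 0.693, 0.721, -0.0]
wrist_force: [-2.6, -0.6, -5.8]
opening: 0.157
grasp_force: 58.8
time_s: 12.05
eef_pos: [0.5441, 0.1661, 0.2877]
eef_rot: [-0.001, 0.693, 0.721, -0.001]
wrist_force: [-5.5, -0.8, -5.3]
opening: 0.154
grasp_force: 58.9
```

```bash
python3 -m pendant '[[0,-0.1,0,0],[0,-0.2,0,0],[0,-0.3,0,0],[0,-0.3,0,0]]'; python3 -m pendant '[[0,0,0.1,0],[0,0,0.2,0],[0,0,0.3,0],[0,0,0.4,0],[0,0,0.5,0],[0,0,0.6,0],[0,0,0.7,0],[0,0,0.8,0],[0,0,0.85,0],[0,0,0.9,0],[0,0,0.9,0]]';python3 -m pendant '[[0,0,0.05,0],[0,0,0.1,0],[0,0,0.15,0],[0,0,0.2,0],[0,0,0.25,0],[0,0,0.3,0],[0,0,0.35,0],[0,0,0.4,0],[0,0,0.45,0],[0,0,0.5,0],[0,0,0.5,0],[0,0,0.5,0]]'
```

```text
time_s: 12.38
eef_pos: [0.5425, 0.166, 0.2887]
eef_rot: [0.001, 0.693, 0.721, 0.001]
wrist_force: [0.3, -0.5, -5.7]
opening: 0.156
grasp_force: 58.9
time_s: 13.3
eef_pos: [0.5421, 0.166, 0.2792]
eef_rot: [-0.0, 0.693, 0.721, -0.0]
wrist_force: [0.5, 1.0, -5.4]
opening: 0.152
grasp_force: 58.9
time_s: 14.3
eef_pos: [0.5421, 0.166, 0.2743]
eef_rot: [0.0, 0.693, 0.721, 0.0]
wrist_force: [0.8, 0.2, -3.7]
opening: 0.156
grasp_force: 58.9
```

```bash
python3 -m pendant '[[0,0,0.1,0],[0,0,0.2,0],[0,0,0.3,0],[0,0,0.4,0],[0,0,0.5,0],[0,0,0.5,0]]';python3 -m pendant '[[0,0,0.1,0],[0,0,0.2,0],[0,0,0.3,0],[0,0,0.3,0],[0,0,0.3,0]]';python3 -m pendant '[[0,0,0.1,0],[0,0,0.2,0],[0,0,0.2,0],[0,0,0.2,0]]'
python3 - <<'E'
from goto import *
o=ctrl.get_obs();print(o['eef_pos'],o['wrist_force'],o['torque'])
for i in range(2):imaging.camera('side');print(ctrl.get_obs()['wrist_force'])
im=imaging.camera('side')[:,:,::-1].copy()[170:320,190:350]
jm=imaging.camera('wrist')[:,:,::-1].copy()[150:400,200:520]
cv2.imwrite('pics/w4.png',np.hstack([cv2.resize(im,(400,375),interpolation=2),cv2.resize(jm,(400,375))]))
E
```

```text
time_s: 14.8
eef_pos: [0.5422, 0.166, 0.2692]
eef_rot: [0.0, 0.693, 0.721, 0.0]
wrist_force: [0.3, -0.8, -2.9]
opening: 0.158
grasp_force: 59.2
time_s: 15.22
eef_pos: [0.5422, 0.166, 0.2664]
eef_rot: [0.0, 0.693, 0.721, 0.0]
wrist_force: [-0.3, -0.5, -2.6]
opening: 0.157
grasp_force: 59.3
time_s: 15.55
eef_pos: [0.5422, 0.166, 0.2644]
eef_rot: [0.0, 0.693, 0.721, 0.0]
wrist_force: [1.1, -0.2, -2.1]
opening: 0.156
grasp_force: 59.4
[0.54220729 0.16602575 0.26435669] [ 1.09796086 -0.2316858  -2.08764879] [ 0.006385   -0.21486277  0.01476017]
[ 0.34278592 -0.23055965 -1.75755553]
[-0.28046285 -0.65684692 -0.90499601]
```

View pics/w4.png

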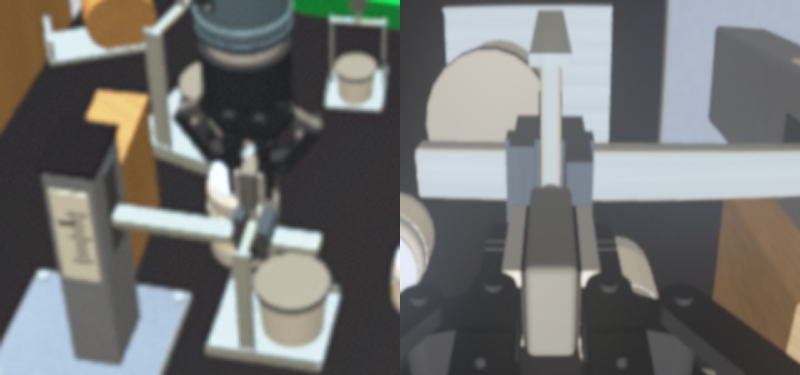

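The bar is in the slot, between the lip and the stop, and the scale carries about two thirds of the weight. Lowering the rest.

```bash
python3 -m pendant '[[0,0,0.05,0],[0,0,0.1,0],[0,0,0.15,0],[0,0,0.2,0],[0,0,0.25,0],[0,0,0.3,0],[0,0,0.35,0],[0,0,0.4,0],[0,0,0.4,0]]'
python3 - <<'E'
from goto import *
F=[]
for i in range(14):
    imaging.camera('side');F.append(np.r_[ctrl.get_obs()['wrist_force'],ctrl.get_obs()['torque']])
print(np.mean(F,0).round(3),ctrl.get_obs()['eef_pos'])
E
```

```text
time_s: 16.5
eef_pos: [0.5422, 0.166, 0.2603]
eef_rot: [0.0, 0.693, 0.721, 0.0]
wrist_force: [0.6, 0.1, -0.7]
opening: 0.158
grasp_force: 59.6
[ 0.868  0.027 -0.431  0.036 -0.307 -0.011] [0.54219569 0.16600727 0.26032052]
```

```bash
python3 -m pendant '[[0,0,0.05,0],[0,0,0.1,0],[0,0,0.13,0],[0,0,0.13,0],[0,0,0.13,0],[0,0,0.13,0]]'; python3 -m pendant '[[0,0,0,0],[0,0,0,0],[0,0,0,0]]' 0.14;python3 -m pendant '[[0,0,0,0],[0,0,0,0],[0,0,0,0]]' 0.15;python3 -m pendant '[[0,0,0,0],[0,0,0,0],[0,0,0,0]]' 0.155;python3 -m pendant '[[0,0,0,0],[0,0,0,0],[0,0,0,0]]' 0.16
```

```text
time_s: 17.7
eef_pos: [0.5422, 0.166, 0.2591]
eef_rot: [0.0, 0.693, 0.721, 0.0]
wrist_force: [1.4, 0.1, 0.5]
opening: 0.158
grasp_force: 59.7
time_s: 17.95
eef_pos: [0.5422, 0.166, 0.2591]
eef_rot: [0.0, 0.693, 0.721, 0.0]
wrist_force: [2.0, 0.3, 0.2]
opening: 0.158
grasp_force: 59.7
time_s: 18.2
eef_pos: [0.5422, 0.166, 0.259]
eef_rot: [0.0, 0.693, 0.721, 0.0]
wrist_force: [0.7, 0.9, -1.3]
opening: 0.158
grasp_force: 59.7
time_s: 18.45
eef_pos: [0.5421, 0.166, 0.259]
eef_rot: [0.0, 0.693, 0.721, 0.0]
wrist_force: [1.9, 0.1, -0.8]
opening: 0.161
grasp_force: 49.6
time_s: 18.7
eef_pos: [0.5422, 0.166, 0.259]
eef_rot: [0.0, 0.693, 0.721, 0.0]
wrist_force: [2.0, 0.3, 0.6]
opening: 0.158
grasp_force: 21.9
```

```bash
python3 -m pendant '[[0,0,0,0],[0,0,0,0],[0,0,0,0]]' 0.161 | tail -3;python3 -m pendant '[[0,0,0,0],[0,0,0,0],[0,0,0,0]]' 0.162| tail -3;python3 -m pendant '[[0,0,0,0],[0,0,0,0],[0,0,0,0]]' 0.163| tail -3;python3 -m pendant '[[0,0,0,0],[0,0,0,0],[0,0,0,0]]' 0.165| tail -3;python3 -m pendant '[[0,0,0,0],[0,0,0,0],[0,0,0,0]]' 0.17| tail -3;python3 -m pendant '[[0,0,0,0],[0,0,0,0],[0,0,0,0]]' 0.18| tail -3
python3 - <<'E'
from goto import *
F=[]
for i in range(8):
    imaging.camera('side');F.append(np.r_[ctrl.get_obs()['wrist_force'],ctrl.get_obs()['torque']])
print(np.mean(F,0).round(3))
E
```

```text
wrist_force: [1.4, -0.2, -0.4]
opening: 0.16
grasp_force: 16.4
wrist_force: [1.9, 0.5, -0.9]
opening: 0.16
grasp_force: 10.8
wrist_force: [0.5, 0.1, 0.3]
opening: 0.165
grasp_force: 5.5
wrist_force: [0.3, -0.2, -0.8]
opening: 0.167
grasp_force: 2.9
wrist_force: [-1.7, -0.3, -0.0]
opening: 0.171
grasp_force: 0.9
wrist_force: [-2.6, -0.2, -1.0]
opening: 0.177
grasp_force: 0.9
[-2.023e+00 -3.000e-02 -5.530e-01  2.000e-03  2.390e-01  4.000e-03]
```

```bash
python3 -m pendant '[[0,0,0,0],[0,0,0,0],[0,0,0,0]]' 0.19 | tail -3;python3 -m pendant '[[0,0,0,0],[0,0,0,0],[0,0,0,0]]' 0.2| tail -3;python3 -m pendant '[[0,0,0,0],[0,0,0,0],[0,0,0,0]]' 0.215| tail -3;python3 -m pendant '[[0,0,0,0],[0,0,0,0],[0,0,0,0]]' 0.23| tail -3;python3 -m pendant '[[0,0,0,0],[0,0,0,0],[0,0,0,0]]' 0.245| tail -3;python3 -m pendant '[[0,0,0,0],[0,0,0,0],[0,0,0,0]]' 0.26| tail -3; python3 -m pendant '[[0,0,0,0],[0,0,0,0],[0,0,0,0]]' 0.275| tail -3; python3 -m pendant '[[0,0,0,0],[0,0,0,0],[0,0,0,0]]' 0.29| tail -3; python3 -m pendant '[[0,0,0,0],[0,0,0,0],[0,0,0,0]]' 0.305| tail -3
```

```text
wrist_force: [-2.4, -0.7, -0.4]
opening: 0.19
grasp_force: 0.9
wrist_force: [-2.6, -0.2, -0.2]
opening: 0.198
grasp_force: 0.8
wrist_force: [-1.5, -0.7, -0.4]
opening: 0.213
grasp_force: 0.8
wrist_force: [-1.5, 0.4, 0.0]
opening: 0.232
grasp_force: 0.7
wrist_force: [-1.3, 0.2, -0.3]
opening: 0.243
grasp_force: 0.7
wrist_force: [-1.3, -0.1, -0.8]
opening: 0.259
grasp_force: 0.7
wrist_force: [-1.4, 0.8, 0.1]
opening: 0.28
grasp_force: 0.6
wrist_force: [-1.1, 0.1, -1.4]
opening: 0.292
grasp_force: 0.6
wrist_force: [-1.7, -0.2, -0.4]
opening: 0.303
grasp_force: 0.5
```

Run:
```python
from goto import *
F=[]
for i in range(6):
    im=imaging.camera('side');F.append(np.r_[ctrl.get_obs()['wrist_force'],ctrl.get_obs()['torque']])
print(np.mean(F,0).round(3))
jm=imaging.camera('wrist')[:,:,::-1].copy()[150:400,200:520]
cv2.imwrite('pics/w5.png',np.hstack([cv2.resize(im[170:320,190:350,::-1],(400,375),interpolation=2),cv2.resize(jm,(400,375))]))
```

```text
[-0.793 -0.146 -0.261  0.005  0.148  0.02 ]
```

View pics/w5.png

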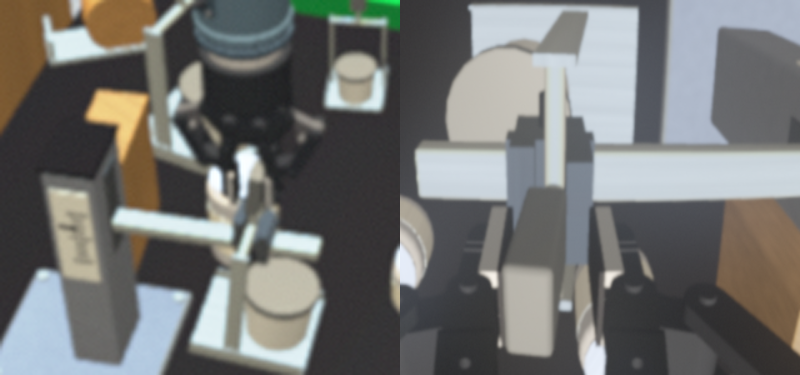

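The block leans on the -x finger, the bar sits in the slot, and the arm hasn't moved. I'll keep easing at the same pace.

```bash
python3 -m pendant '[[0,0,0,0],[0,0,0,0],[0,0,0,0]]' 0.32 | tail -3;python3 -m pendant '[[0,0,0,0],[0,0,0,0],[0,0,0,0]]' 0.335| tail -3;python3 -m pendant '[[0,0,0,0],[0,0,0,0],[0,0,0,0]]' 0.35| tail -3;python3 -m pendant '[[0,0,0,0],[0,0,0,0],[0,0,0,0]]' 0.365| tail -3;python3 -m pendant '[[0,0,0,0],[0,0,0,0],[0,0,0,0]]' 0.38| tail -3;python3 -m pendant '[[0,0,0,0],[0,0,0,0],[0,0,0,0]]' 0.395| tail -3; python3 -m pendant '[[0,0,0,0],[0,0,0,0],[0,0,0,0]]' 0.41| tail -3; python3 -m pendant '[[0,0,0,0],[0,0,0,0],[0,0,0,0]]' 0.425| tail -3; python3 -m pendant '[[0,0,0,0],[0,0,0,0],[0,0,0,0]]' 0.44| tail -3; python3 -m pendant '[[0,0,0,0],[0,0,0,0],[0,0,0,0]]' 0.455| tail -3;python3 -m pendant '[[0,0,0,0],[0,0,0,0],[0,0,0,0]]' 0.47| tail -3;python3 -m pendant '[[0,0,0,0],[0,0,0,0],[0,0,0,0]]' 0.485| tail -3;python3 -m pendant '[[0,0,0,0],[0,0,0,0],[0,0,0,0]]' 0.5| tail -3; python3 -m pendant '[[0,0,0,0],[0,0,0,0],[0,0,0,0]]' 0.52
```

```text
wrist_force: [-1.1, 0.3, -0.7]
opening: 0.322
grasp_force: 0.5
wrist_force: [-1.1, -0.6, -0.2]
opening: 0.333
grasp_force: 0.5
wrist_force: [-1.4, -0.3, -0.1]
opening: 0.348
grasp_force: 0.4
wrist_force: [-0.4, -0.3, -1.3]
opening: 0.367
grasp_force: 0.4
wrist_force: [-1.5, -0.7, -1.1]
opening: 0.381
grasp_force: 0.4
wrist_force: [-0.6, -0.2, 0.2]
opening: 0.396
grasp_force: 0.3
wrist_force: [0.0, -0.2, -1.1]
opening: 0.407
grasp_force: 0.3
wrist_force: [-1.7, -0.9, -0.9]
opening: 0.429
grasp_force: 0.3
wrist_force: [-0.9, 0.3, 0.2]
opening: 0.439
grasp_force: 0.2
wrist_force: [-1.1, 0.0, -0.5]
opening: 0.453
grasp_force: 0.2
wrist_force: [0.3, -0.1, 0.9]
opening: 0.472
grasp_force: 0.2
wrist_force: [-0.6, -0.4, 0.6]
opening: 0.486
grasp_force: 0.2
wrist_force: [-0.8, 0.1, 0.1]
opening: 0.504
grasp_force: 0.1
time_s: 26.7
eef_pos: [0.5421, 0.166, 0.259]
eef_rot: [-0.0, 0.693, 0.721, 0.0]
wrist_force: [-0.7, -0.3, -0.8]
opening: 0.522
grasp_force: 0.1
```

```bash
python3 -m pendant '[[0,0,0,0],[0,0,0,0],[0,0,0,0]]' 0.535 | tail -1;python3 -m pendant '[[0,0,0,0],[0,0,0,0],[0,0,0,0]]' 0.55| tail -1;python3 -m pendant '[[0,0,0,0],[0,0,0,0],[0,0,0,0]]' 0.565| tail -1;python3 -m pendant '[[0,0,0,0],[0,0,0,0],[0,0,0,0]]' 0.58| tail -1;python3 -m pendant '[[0,0,0,0],[0,0,0,0],[0,0,0,0]]' 0.6| tail -1;python3 -m pendant '[[0,0,0,0],[0,0,0,0],[0,0,0,0],[0,0,0,0]]' 0.64| tail -1; python3 -m pendant '[[0,0,0,0],[0,0,0,0],[0,0,0,0],[0,0,0,0]]' 0.7| tail -1; python3 -m pendant '[[0,0,0,0],[0,0,0,0],[0,0,0,0],[0,0,0,0],[0,0,0,0],[0,0,0,0]]' 1
```

```text
grasp_force: 0.0
grasp_force: 0.0
grasp_force: 0.0
grasp_force: 0.0
grasp_force: 0.0
grasp_force: 0.0
grasp_force: 0.0
time_s: 29.12
eef_pos: [0.5421, 0.166, 0.259]
eef_rot: [-0.0, 0.693, 0.721, -0.0]
wrist_force: [-0.8, 0.1, -0.1]
opening: 1.0
grasp_force: 0.0
```

Run:
```python
from goto import *
im=imaging.camera('side')
jm=imaging.camera('wrist')[:,:,::-1].copy()[150:400,200:520]
o=ctrl.get_obs();print(o['opening'],o['grasp_force'],o['wrist_force'])
cv2.imwrite('pics/w6.png',np.hstack([cv2.resize(im[170:320,190:350,::-1],(400,375),interpolation=2),cv2.resize(jm,(400,375))]))
```

```text
1.0011684844673585 0.0 [-0.65740806 -0.67299207  0.05279521]
```

View pics/w6.png

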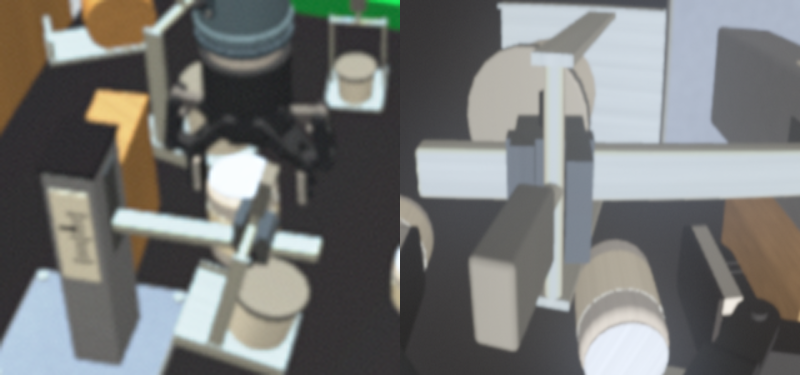

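The carrier hangs free in the slot, tipped as expected, and the fingers are clear of the block. Retreating straight up.

```bash
python3 -m pendant '[[0,0,-0.3,0],[0,0,-0.8,0],[0,0,-1.5,0],[0,0,-2.5,0],[0,0,-3.5,0],[0,0,-5,0],[0,0,-7,0],[0,0,-9,0],[0,0,-11,0],[0,0,-12.5,0],[0,0,-13,0],[0,0,-13,0]]'; python3 -m pendant '[[0,0,0,0],[0,0,0,0],[0,0,0,0],[0,0,0,0],[0,0,0,0],[0,0,0,0],[0,0,0,0],[0,0,0,0],[0,0,0,0],[0,0,0,0],[0,0,0,0],[0,0,0,0]]' >/dev/null
python3 - <<'E'
from goto import *
a=imaging.camera('side').astype(int)
for i in range(6): b=imaging.camera('side').astype(int)
d=np.abs(a-b).max(2);print((d[170:320,190:350]>60).sum())
c=cv2.imread('pics/side0.png');e=b[:,:,::-1].astype(np.uint8)
cv2.imwrite('pics/w7.png',np.hstack([cv2.resize(c[120:420,180:440],(390,450)),cv2.resize(e[120:420,180:440],(390,450))]))
E
```

```text
time_s: 30.22
eef_pos: [0.5428, 0.1661, 0.3916]
eef_rot: [0.001, 0.693, 0.721, 0.002]
wrist_force: [1.1, 0.2, 0.2]
opening: 1.0
grasp_force: 0.0
0
```

View pics/w7.png

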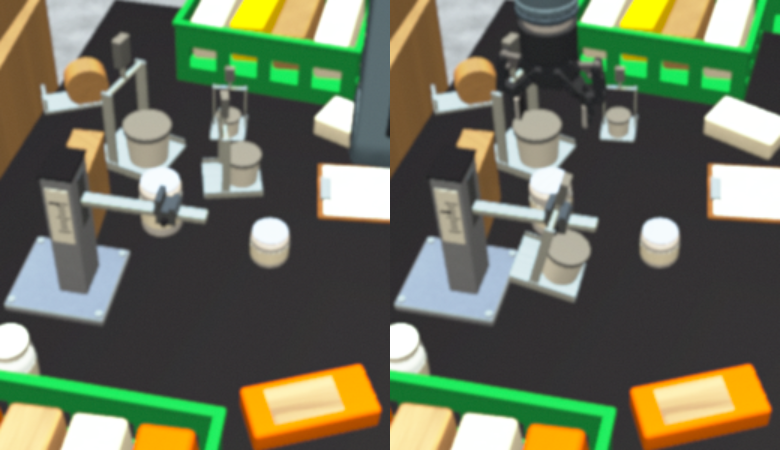

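The carrier hangs still on the lowered scale arm, and nothing else has moved. Handing in.

```bash
python3 -c "
from bench import workorder;print(workorder.hand_in())"
```

```text
the job is handed in; nothing more can be done
None
```

The carrier hangs in the saddle slot, tipped and still, with the scale bearing its full weight (about 5 N, roughly 0.5 kg); the robot is clear, no other goods in view moved, and the job was handed in after about 32 s; no verdict came back.

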